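Shut the air conditioner louvres with the momentary toggle

TASK

The air conditioner is blowing dust onto the camera gear: shut its louvres with the blue-handled toggle. Push the handle well over towards the white disc on its box, keep it there for about two seconds while the louvres run, then let it spring back to the middle and come away. Do not push it towards the black bar, and leave the yellow-handled toggle alone.

Things in the scene. Friction and masses are not known exactly. Their poses are not given: they have to be found in the camera images.
- vent_box: Air conditioner control box with the blue handle: grey, 70 (its x) x 130 (y) x 35 mm high, fixed to the shelf by a magnetic foot, turned up to 52 degrees either way. Origin: centre of its underside, on the shelf; z up. On its top, 49 mm from the middle, lie a white disc (22 mm across) at the +y end and a black bar (30 x 9 mm) at the -y end. The handle rises from the middle.
- vent_toggle (a joint): Angle of the blue handle, rad: 0 upright, + leaning to the white disc (box +y), stops at +-0.6; the switch works beyond 0.25. Straight bar 18 mm wide (box x), 14 thick (y), pivot 27 mm and top 97 mm above the shelf. Its spring recentres it in about 0.3 s without overshoot; 0.45 rad takes about 4 N at 48 mm above the pivot.
- lamp_box: Shelf lamp control box, not to be operated: same box, size, markings and mechanism, but with a yellow handle. Origin: centre of its underside; z up. It may stand on either side of the blue-handled one.
- lamp_toggle (a joint): Angle of the yellow handle, rad: 0 upright in the middle, positive towards its white disc.
Mind the look-alikes: they are no part of the job. Leave any green or purple look-alike of the vent_box alone.

How it is judged:
On the way:
1. the blue handle is held over towards the white disc, beyond 0.25 rad, for at least 1 s (value of joint vent_toggle above 0.25 rad), for 1 s.
At the end, for the whole second after the job is handed in: after being held over, the blue handle is back in the middle (within 0.1 rad) and at rest, and the yellow handle is in the middle (within 0.1 rad) (value of joint vent_toggle between -0.1 and 0.1 rad and velocity of joint vent_toggle between -0.2 and 0.2 rad/s and value of joint lamp_toggle between -0.1 and 0.1 rad); the robot touches nothing.
It fails at once if the blue handle is pushed more than 0.2 rad towards the black bar (value of joint vent_toggle below -0.2 rad).
It fails at once if the yellow handle is pushed more than 0.15 rad either way (value of joint lamp_toggle above 0.15 rad or value of joint lamp_toggle below -0.15 rad).
It also fails if it takes over 32 s, if anything falls off the work surface, if the arm or the gripper's body presses on something with over 40 N, if the wrist force passes 120 N, or if a joint passes its speed limit or range.

ROBOT

A 6-joint arm with a two-finger parallel gripper is mounted at the origin on the work surface. World frame = base frame: x ahead of the robot, y to its left, z up, the work surface at z = 0. Lengths are in m, angles in rad, forces in N, time in s.
With the tool pointing down it reaches from about 0.4 to 0.825 m from the base axis. Payload 7 kg.
Tool frame: the origin (TCP) lies midway between the tips of the shut fingers; the grasp point (between the pads) lies 19 mm behind it; z points along the fingers, y is the line along which they close (so a half turn about z gives the same grasp; the last joint's range is limited). The gripper opens to 88 mm and grips with 3 to 60 N. Pads are 19 mm wide; open, the fingers measure 130 mm over their backs; the gripper's body (78 mm by 193 mm) begins 47 mm behind the grasp point.
Start: joints at [-0.841, 0.359, 0.012, 0, -1.224, -0.288], TCP at [0.289, -0.61, 0.227] pointing down, gripper open.
Joint ranges: [-3.07, 3.07], [-1.43, 2.12], [-1.02, 1.25], [-3.03, 1.67], [-3.05, -0], [-3.03, 3.03]. Speed limits (rad/s): [2.39, 2.39, 3.01, 3.14, 3.14, 3.14].

INTERFACE

Orientations are given as [roll, pitch, yaw] about the fixed x, y, z axes, in that order (R = Rz(yaw) Ry(pitch) Rx(roll)).
In Python, from station import telemetry, eyes, ticket, recognise, trace gives the robot as it stands. The module is installed in compiled form; this text tells all that it offers.
- The arm moves only by the tool servo_tool, never from a script. Its argument "series" is a list that holds one entry, the list of rows, each a list of 4 numbers: the shift along the tool's x, y, z in mm, then the turn about the tool's z in rad. In form: [[[x, y, z, roll], ...]]. A call has exactly 10 rows; each row shifts and turns the commanded pose from where the row before left it, along the tool's axes as they then stand; what a row does not reach is not made up. A row lasts 1/12 s, in which the tool goes at most 41.7 mm and 7.16 degrees, less where a joint would pass 70% of its speed; a pose out of reach is approached as far as the arm can. A call is refused whole if a number of a shift passes 41.7 or a number of a turn 0.125, either way. A call with a gripper value outside its range is refused whole. "claw" is the gripper's target within -1 to 1 (shut at 1, half-way at 0, fully open at -1), set as the call begins (left out, the last holds). The fingers move at their own pace and stop on an object; "grip_force" is the grip in N (left out, the last holds). Time passes only in rows, so rows that do not move let the fingers close, or fill a call up. It gives the time, the measured TCP pose, the force, the opening and the grip force at its end, in the units of the state.
- telemetry.get_state(): the state, without advancing time (a new reading comes with each control period).
- eyes.grab_frame(name): name is "scene" or "side" or "wrist"; returns the picture (480x640x3 uint8, red, green, blue); there is no depth.
- eyes.calibration(name): a dict with "mtx" (3x3 intrinsics, pixels), "rvec" (rotation vector, rad) and "tvec" (3), from world to camera coordinates, as OpenCV has them. Camera axes: x right, y down, z forward; pixel columns grow to the right and rows downward; lengths in m; the calibration is good to about 2 mm. The wrist camera is an equidistant fisheye: a pixel r from the principal point sees the ray r / f radians off the axis. A picture is of the moment at which its call begins: read the wrist's pose just before it. calibration takes no time and is no camera call; for the wrist camera it gives the pose at the moment of the call.
- ticket.job_done(): hands the job in; it is judged then, once.
Trained networks look in the newest picture that a camera, given by its name, has taken for a name from the list of things; names that differ only in an ending like _2 or _b are one class to them, and where a whole thing is asked for, a point or a joint stands for the part that bears it (a point fixed in the world has none). Each returns a list of dicts, best first, with "conf" (0 to 1); they miss things now and then, are a little off and sometimes report something else, mostly with a low value. They report only what shows in the picture. A call takes as long as a camera call. They do not tell look-alikes from the thing itself.
- recognise(camera, name): "position" ([x, y, z] in m, in world coordinates, good to about 4 mm: the middle of the surface that is visible of it).
- trace(camera, name): "mask" (480x640 bool, what is visible of it).
The state is a dict: "t": time; "q": joint angles; "qd": joint speeds; "joint_efforts": joint torques, N m; "eef_pos": TCP position; "ee_rot": TCP orientation; "force": force on the tool from outside, world axes, zero at the start; "moment": the same for the moment, N m; "width": finger opening in m; "gripper_force": force on a finger pad.
Only numpy, scipy, OpenCV 4.12 (cv2) and the standard library are available. Lean on these libraries where they do the work, as an engineer would, in place of code of your own. Each camera call takes 0.05 s, during which the arm holds its last target. There are 200 camera calls.

## Working session

There is one attempt and no reset: what is moved stays moved. The work goes in short steps, Python scripts to look and compute and a tool call to move; the robot and the scene stay as the last step left them, time stands still between calls to the robot, and variables do not carry over. Pictures are saved under pics/ and viewed, at most 10 in all, crops included, and the job is handed in when it is done.

Besides the shell and the picture viewer there is one more tool, called after "Call:" in YAML: its name, and indented under it one key for each argument. servo_tool: Moves the arm, as the interface text tells. Its arguments: {"type":"object","properties":{"series":{"type":"array"},"claw":{"type":"number"},"grip_force":{"type":"number"}},"required":["series"]}

```bash
mkdir -p pics; python3 - <<'E'
from station import telemetry, eyes, recognise, trace
import cv2, numpy as np
s=telemetry.get_state(); print(s['t'],s['eef_pos'],s['ee_rot'],s['width'])
ims=[]
for c in ['scene','side']:
    im=eyes.grab_frame(c); cv2.imwrite(f'pics/{c}0.png',im[:,:,::-1])
    for n in ['vent_box','vent_toggle']:
        for d in recognise(c,n): print(c,n,np.round(d['position'],3),round(d['conf'],2))
E
```

```text
0.0 [ 0.28837286 -0.60975544  0.22559204] [ 3.13991203e+00 -1.25783489e-04 -2.69993243e+00] 0.08765790859796274
scene vent_box [ 0.373 -0.214  0.031] 0.95
scene vent_box [ 0.439 -0.03   0.036] 0.85
scene vent_box [ 0.675 -0.292  0.031] 0.78
scene vent_box [ 0.61  -0.111  0.035] 0.59
scene vent_toggle [ 0.604 -0.113  0.077] 0.85
scene vent_toggle [ 0.67  -0.294  0.079] 0.76
scene vent_toggle [ 0.371 -0.214  0.072] 0.67
scene vent_toggle [ 0.438 -0.022  0.074] 0.51
side vent_box [ 0.351 -0.234  0.036] 0.95
side vent_box [ 0.584 -0.129  0.036] 0.91
side vent_box [ 0.421 -0.037  0.033] 0.76
side vent_box [ 0.656 -0.304  0.036] 0.75
side vent_toggle [ 0.588 -0.123  0.069] 0.96
side vent_toggle [ 0.429 -0.031  0.069] 0.9
side vent_toggle [ 0.363 -0.222  0.076] 0.81
side vent_toggle [ 0.658 -0.297  0.074] 0.59
```

View pics/scene0.png

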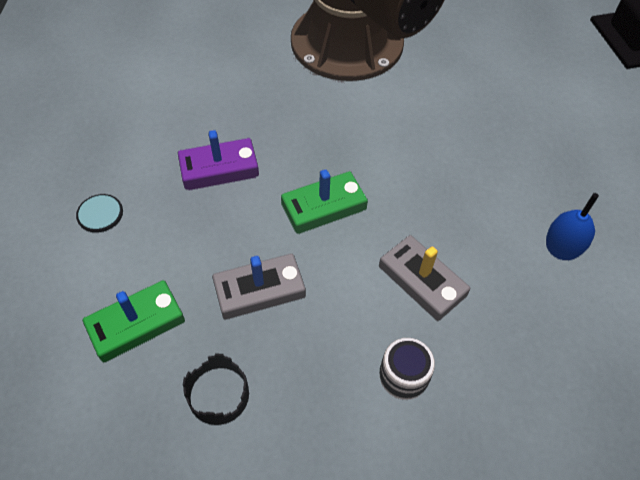

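View pics/side0.png

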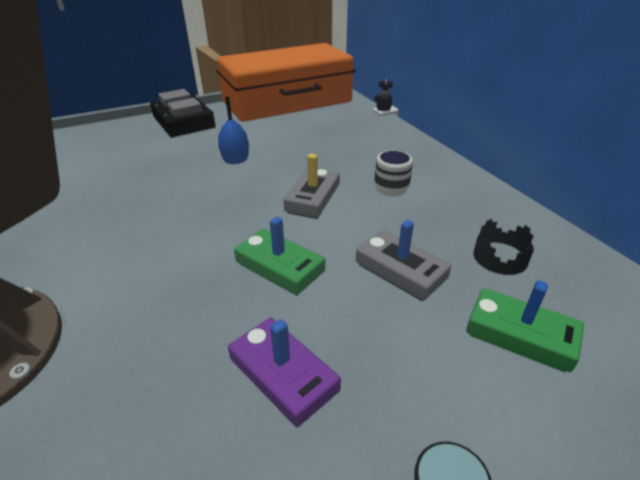

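The scene view shows the grey box with the blue handle: disc at about (290,272), bar (227,289), handle top (256,258). In the side view the disc is at (377,242), the bar at (432,270) and the handle top at (407,223). The green and purple boxes are look-alikes, and the yellow-handled box is away to the right in the scene view.

```bash
cat > h.py <<'E'
import numpy as np, cv2
from station import telemetry, eyes
def cam(c):
    k=eyes.calibration(c); R=cv2.Rodrigues(np.array(k['rvec'],float))[0]; return np.array(k['mtx'],float),R,np.array(k['tvec'],float).ravel()
def onplane(c,uv,z):
    K,R,t=cam(c); d=R.T@np.linalg.solve(K,[*uv,1]); o=-R.T@t; return o+d*(z-o[2])/d[2]
E
python3 - <<'E'
from h import *
P={'scene':dict(disc=(290,272),bar=(227,289),top=(256,260)),'side':dict(disc=(377,242),bar=(432,270),top=(407,223))}
for c in P:
    im=cv2.imread(f'pics/{c}0.png'); u,v=P[c]['disc']
    w=im[v-14:v+15,u-14:u+15].min(2)>170; ys,xs=np.nonzero(w); disc=(u-14+xs.mean(),v-14+ys.mean())
    u,v=P[c]['bar']; w=im[v-12:v+13,u-10:u+11].max(2)<45; ys,xs=np.nonzero(w); bar=(u-10+xs.mean(),v-12+ys.mean())
    D=onplane(c,disc,.035);B=onplane(c,bar,.035);print(c,disc,bar,D.round(4),B.round(4),'mid',((D+B)/2).round(4),'dist',np.linalg.norm(D-B).round(4),'ang+y',np.degrees(np.arctan2(*(D-B)[1::-1])).round(1),'top',onplane(c,P[c]['top'],.095).round(3))
print(cam('wrist')[2])
E
```

```text
scene (np.float64(289.1829268292683), np.float64(272.2073170731707)) (np.float64(226.61111111111111), np.float64(289.72222222222223)) [ 0.5777 -0.0699  0.035 ] [ 0.6137 -0.1608  0.035 ] mid [ 0.5957 -0.1154  0.035 ] dist 0.0978 ang+y 111.6 top [ 0.595 -0.115  0.095]
side (np.float64(376.7340425531915), np.float64(241.43617021276594)) (np.float64(nan), np.float64(nan)) [ 0.5781 -0.0698  0.035 ] [nan nan nan] mid [nan nan nan] dist nan ang+y nan top [ 0.594 -0.117  0.095]
[ 0.67503869 -0.03248709  0.38946499]<stdin>:6: RuntimeWarning: Mean of empty slice.
  ret = ret.dtype.type(ret / rcount)
```

Call:
servo_tool:
  series:
    - [[0,0,0,-0.12],[0,0,0,-0.12],[0,0,0,-0.12],[0,0,0,-0.12],[0,0,0,-0.12],[0,0,0,-0.12],[0,0,0,-0.12],[0,0,0,-0.12],[0,0,0,-0.12],[0,0,0,-0.12]]
  claw: 1
  grip_force: 10

```text
t: 1.13
eef_pos: [0.2885, -0.6101, 0.2265]
ee_rot: [3.142, 0.0, -1.494]
force: [0.5, 0.5, 0.4]
width: 0.0265
gripper_force: 0.0
```

Call:
servo_tool:
  series:
    - [[0,0,0,-0.102],[0,0,0,-0.102],[0,0,0,-0.102],[-17.5,-27.5,0,0],[-17.5,-27.5,0,0],[-17.5,-27.5,0,0],[-17.5,-27.5,0,0],[-17.5,-27.5,0,0],[-17.5,-27.5,0,0],[-17.5,-27.5,0,0]]

```text
t: 1.97
eef_pos: [0.4231, -0.424, 0.2267]
ee_rot: [-3.141, -0.0, -1.194]
force: [0.9, -0.3, -0.2]
width: 0.0003
gripper_force: 0.0
```

Call:
servo_tool:
  series:
    - [[-17.5,-27.5,0,0],[-17.5,-27.5,0,0],[-17.5,-27.5,0,0],[-17.5,-27.5,0,0],[-17.5,-27.5,0,0],[-17.5,-27.5,0,0],[-17.5,-27.5,0,0],[-17.5,-27.5,0,0],[-17.5,-27.5,0,0],[-17.5,-27.5,0,0]]

```text
t: 2.8
eef_pos: [0.6144, -0.16, 0.2267]
ee_rot: [-3.141, -0.0, -1.194]
force: [0.2, -0.4, -0.1]
width: 0.0002
gripper_force: 0.0
```

```bash
python3 - <<'E'
from h import *
C=np.array([.5957,-.1154]); d=np.array([-.368,.930]); n=np.array([-.930,-.368])
p=np.array(telemetry.get_state()['eef_pos']); print(p,'along d',(p[:2]-C)@d*1e3,'along tool y',(p[:2]-C)@n*1e3)
cv2.imwrite('pics/wrist1.png',eyes.grab_frame('wrist')[:,:,::-1])
E
```

```text
[ 0.61443583 -0.15997556  0.22671869] along d -48.3500580749254 along tool y -1.0205126284834956
```

View pics/wrist1.png

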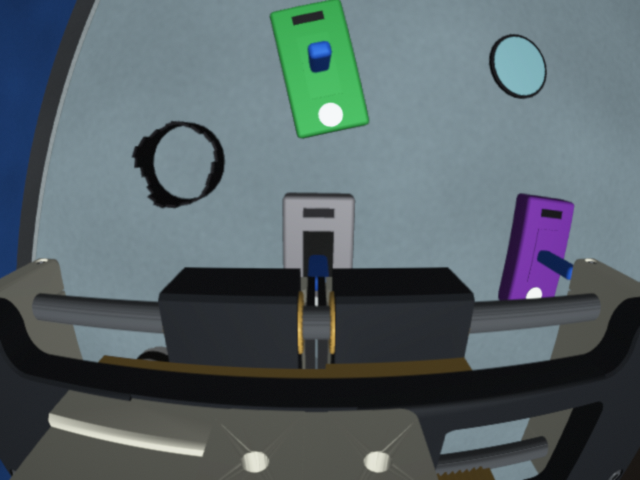

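The wrist view shows the box aligned with the tool: bar at (318,212), handle top near (318,265), fingers near (318,300). I'll check this against the projected positions.

```bash
python3 - <<'E'
from h import *
K,R,t=cam('wrist'); print(K.round(1).tolist())
p=np.array(telemetry.get_state()['eef_pos'])
for n,X in dict(bar=(.6137,-.1608,.035),htop=(.5957,-.1154,.097),hbase=(.5957,-.1154,.035),tcp=p).items():
    c=R@np.array(X)+t; r=np.hypot(c[0],c[1]); a=np.arctan2(r,c[2]); print(n,(K[0,0]*a*c[0]/r+K[0,2]).round(1),(K[1,1]*a*c[1]/r+K[1,2]).round(1))
E
```

```text
[[371.6, 0.0, 315.9], [0.0, 371.6, 239.0], [0.0, 0.0, 1.0]]
bar 322.1 212.3
htop 322.8 284.3
hbase 321.8 260.9
tcp 316.9 296.3
```

Call:
servo_tool:
  series:
    - [[0,0,15,0],[0,0,15,0],[0,0,15,0],[0,0,15,0],[0,0,15,0],[0,0,15,0],[0,0,15,0],[0,0,15,0],[0,0,15,0],[0,0,15,0]]

```text
t: 3.68
eef_pos: [0.6137, -0.1615, 0.0759]
ee_rot: [-3.141, -0.0, -1.194]
force: [0.1, 0.8, 0.6]
width: 0.0005
gripper_force: 0.0
```

Call:
servo_tool:
  series:
    - [[-3,0,0,0],[-3,0,0,0],[-3,0,0,0],[-3,0,0,0],[-3,0,0,0],[-3,0,0,0],[-3,0,0,0],[-3,0,0,0],[-3,0,0,0],[-3,0,0,0]]

```text
t: 4.52
eef_pos: [0.6026, -0.1333, 0.0767]
ee_rot: [-3.141, -0.0, -1.194]
force: [-0.1, -0.2, 0.9]
width: 0.0005
gripper_force: 0.2
```

```bash
python3 - <<'E'
from h import *
print(telemetry.get_state()['force'])
o=[]
for c,(u,v) in dict(scene=(256,270),side=(405,240)).items():
    im=eyes.grab_frame(c)[v-75:v+75,u-75:u+75,::-1]; o.append(cv2.resize(im,(400,400),interpolation=cv2.INTER_CUBIC))
cv2.imwrite('pics/c2.png',np.hstack(o))
E
```

```text
[-0.06411446 -0.17841465  0.8844409 ]
```

View pics/c2.png

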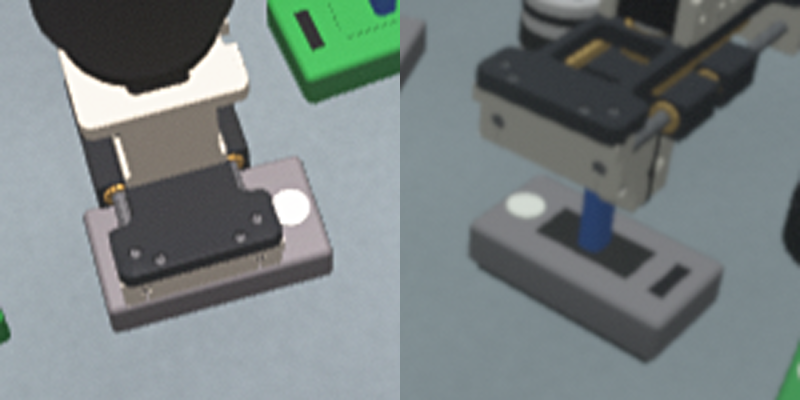

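Crop: the blue handle is upright at about (597,220) in the side half, with the gripper just on its bar side and no contact force yet. Next I push towards the disc.

Call:
servo_tool:
  series:
    - [[-2.4,0,0,0],[-2.4,0,0,0],[-2.4,0,0,0],[-2.4,0,0,0],[-2.4,0,0,0],[-2.4,0,0,0],[-2.4,0,0,0],[-2.4,0,0,0],[-2.4,0,0,0],[-2.4,0,0,0]]

```text
t: 5.45
eef_pos: [0.5938, -0.1112, 0.0766]
ee_rot: [3.141, -0.0, -1.194]
force: [2.4, -4.0, -0.8]
width: 0.0003
gripper_force: 1.6
```

```bash
python3 - <<'E'
from h import *
C=np.array([.5957,-.1154]); d=np.array([-.368,.930])
s=telemetry.get_state(); p=np.array(s['eef_pos']); f=np.array(s['force']); print(s['t'],p,(p[:2]-C)@d*1e3,'f along d',f[:2]@d,f)
o=[]
for c,(u,v) in dict(scene=(256,270),side=(405,240)).items():
    im=eyes.grab_frame(c)[v-75:v+75,u-75:u+75,::-1]; o.append(cv2.resize(im,(400,400),interpolation=cv2.INTER_CUBIC))
cv2.imwrite('pics/c3.png',np.hstack(o))
E
```

```text
5.45 [ 0.5937801  -0.11124017  0.0765766 ] 4.575168959957853 f along d -4.6241321729600395 [ 2.40602474 -4.02012373 -0.78063517]
```

View pics/c3.png

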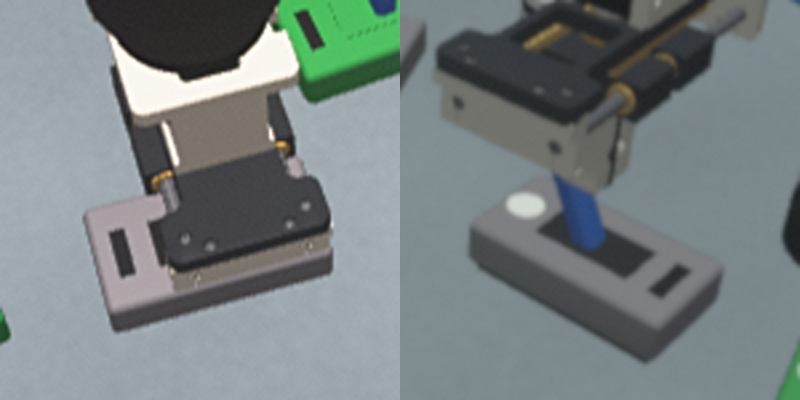

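The crop shows the handle at (575,210) clearly leaning towards the disc. The 4.6 N force matches about 0.45 rad, so I hold here.

Call:
servo_tool:
  series:
    - [[0,0,0,0],[0,0,0,0],[0,0,0,0],[0,0,0,0],[0,0,0,0],[0,0,0,0],[0,0,0,0],[0,0,0,0],[0,0,0,0],[0,0,0,0]]

```text
t: 6.38
eef_pos: [0.5939, -0.1113, 0.0766]
ee_rot: [-3.142, -0.0, -1.194]
force: [0.8, -2.9, 0.4]
width: 0.0003
gripper_force: 1.6
```

Call:
servo_tool:
  series:
    - [[0,0,0,0],[0,0,0,0],[0,0,0,0],[0,0,0,0],[0,0,0,0],[0,0,0,0],[0,0,0,0],[0,0,0,0],[0,0,0,0],[0,0,0,0]]

```text
t: 7.22
eef_pos: [0.5938, -0.1112, 0.0765]
ee_rot: [3.142, 0.0, -1.194]
force: [1.3, -2.6, 0.6]
width: 0.0004
gripper_force: 1.6
```

Call:
servo_tool:
  series:
    - [[0,0,0,0],[0,0,0,0],[0,0,0,0],[0,0,0,0],[0,0,0,0],[3,0,0,0],[5,0,0,0],[5,0,0,0],[5,0,0,0],[5,0,0,0]]

```text
t: 8.05
eef_pos: [0.6023, -0.133, 0.0763]
ee_rot: [3.141, 0.001, -1.194]
force: [-0.1, 0.2, -0.5]
width: 0.0006
gripper_force: 0.0
```

Call:
servo_tool:
  series:
    - [[5,0,0,0],[5,0,0,0],[5,0,0,0],[5,0,0,0],[5,0,0,0],[0,0,-20,0],[0,0,-30,0],[0,0,-30,0],[0,0,-30,0],[0,0,-30,0]]

```text
t: 8.88
eef_pos: [0.6113, -0.1562, 0.218]
ee_rot: [3.141, 0.0, -1.194]
force: [0.4, -0.9, -0.0]
width: 0.0003
gripper_force: 0.0
```

Call:
servo_tool:
  series:
    - [[40,0,0,0],[40,0,0,0],[40,0,0,0],[40,0,0,0],[30,0,0,0],[0,0,0,0],[0,0,0,0],[0,0,0,0],[0,0,0,0],[0,0,0,0]]

```text
t: 9.72
eef_pos: [0.6815, -0.3316, 0.2172]
ee_rot: [-3.141, -0.0, -1.193]
force: [-0.1, -0.0, 1.6]
width: 0.0002
gripper_force: 0.0
```

```bash
python3 - <<'E'
from h import *
s=telemetry.get_state(); print(s['t'],s['force'])
im=eyes.grab_frame('side')[90:390,150:550,::-1]; cv2.imwrite('pics/c4.png',cv2.resize(im,(800,600)))
E
```

```text
9.7167 [-0.13032115 -0.01804241  1.61234682]
```

View pics/c4.png

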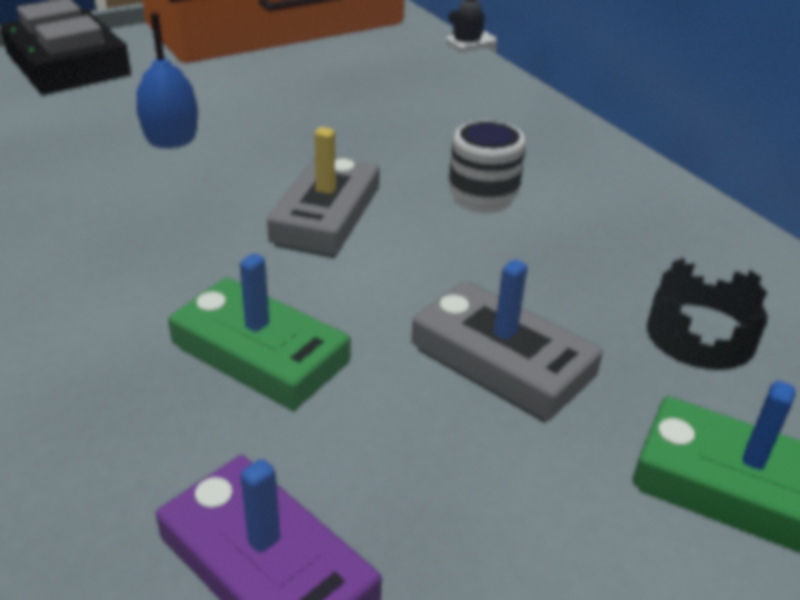

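The handle is back upright and the gripper is clear. The hold force fell to about 3 N, so I'll check the held angle from the saved picture.

```bash
python3 - <<'E'
from h import *
im=cv2.imread('pics/c3.png')[:,400:]; im2=cv2.imread('pics/c2.png')[:,400:]
K,R,t=cam('side'); C=np.array([.5957,-.1154,.027]); d=np.array([-.368,.930,0]); n=np.array([.93,.368,0])
def blue(i):
    h=cv2.cvtColor(i,cv2.COLOR_BGR2HSV); return cv2.inRange(h,(105,120,40),(125,255,255))>0
def model(th,zcut=.077):
    ax=np.sin(th)*d+np.cos(th)*np.array([0,0,1]); e=np.cos(th)*d-np.sin(th)*np.array([0,0,1])
    P=np.array([C+l*ax+a*.007*e+b*.009*n for l in (.008,.07) for a in (-1,1) for b in (-1,1)])
    q=(R@P.T).T+t; q=(K@q.T).T; q=q[:,:2]/q[:,2:]; q=(q-[330,165])*400/150
    m=np.zeros((400,400),np.uint8); cv2.fillConvexPoly(m,cv2.convexHull(q.astype(np.int32)),1); return m>0
for nm,i in (('before',im2),('held',im)):
    b=blue(i); ys,xs=np.nonzero(b); print(nm,b.sum(),ys.min(),ys.max())
    r0,r1=190,235
    for th in np.arange(-.1,.61,.1):
        m=model(th); d_=[]
        for r in (195,205,215,225):
            d_.append((round(np.nonzero(m[r])[0].mean()) if m[r].any() else None, round(np.nonzero(b[r])[0].mean()) if b[r].any() else None))
        print(round(th,2),d_)
E
```

```text
before 1416 192 251
-0.1 [(206, 190), (203, 196), (201, 196), (198, 195)]
0.0 [(200, 190), (198, 196), (196, 196), (195, 195)]
0.1 [(193, 190), (192, 196), (192, 196), (192, 195)]
0.2 [(188, 190), (188, 196), (189, 196), (190, 195)]
0.3 [(182, 190), (184, 196), (186, 196), (188, 195)]
0.4 [(177, 190), (180, 196), (182, 196), (185, 195)]
0.5 [(172, 190), (176, 196), (180, 196), (183, 195)]
0.6 [(167, 190), (172, 196), (176, 196), (180, 195)]
held 1895 0 249
-0.1 [(206, 175), (203, 179), (201, 181), (198, 184)]
0.0 [(200, 175), (198, 179), (196, 181), (195, 184)]
0.1 [(193, 175), (192, 179), (192, 181), (192, 184)]
0.2 [(188, 175), (188, 179), (189, 181), (190, 184)]
0.3 [(182, 175), (184, 179), (186, 181), (188, 184)]
0.4 [(177, 175), (180, 179), (182, 181), (185, 184)]
0.5 [(172, 175), (176, 179), (180, 181), (183, 184)]
0.6 [(167, 175), (172, 179), (176, 181), (180, 184)]
```

The held angle comes out at about 0.43 rad and lasted about 2.2 s. The handle has since sprung back upright and the yellow one is untouched.

```bash
python3 -c "
from station import ticket; print(ticket.job_done())"
```

```text
the job is handed in; nothing more can be done
None
```

I held the blue handle over towards the white disc at about 0.43 rad for about 2 s. It then sprang back upright, the yellow toggle was left alone, the arm came clear, and the job is handed in (no verdict was returned).

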